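Switch the bench charger to the big battery pack

TASK

Switch the charging station over to the big battery pack: turn the dial from its off position until its pointer is on the bay in which that pack stands, and leave it latched there, sprung back out. The dial turns only while it is pushed in, and needs no forcing: press and hold it only gently, and leave the packs and the cover standing in their bays.

Things in the scene. Friction and masses are not known exactly. Their poses are not given: they have to be found in the camera images.
- station: Flat grey charging station fixed on the bench, 320 (x) x 440 (y) x 60 mm high, cooling slots in its front (-x) face. Origin: on the bench, straight below the dial's axis; the case runs from x = -130 to +190 and y = -220 to +220 mm of it; z up, top panel at 60 mm. The dial is in its middle, with four bays round it, two on either side.
- dial_axis (a point): On the dial's upright axis at panel height (60 mm), axes as the station's. The dial: black disc 140 mm across, 12 thick, with an 18 mm wide aluminium grip bar 26 mm high on it, running across the axis, 55 mm to its pointed end (pointer, dark line) and 28 mm to the blunt end. Its stem is screwed out by an unknown amount: at rest the disc's upper face is 26 to 42 mm above the panel: feel for it.
- off_rib (a point): Aluminium rib on the panel, 3 mm high, 83 mm from the dial's axis: the off position. A like rib marks each bay. Pushing: pressed anywhere, the dial goes straight down against a spring; it starts to move at about 3 N, is free to turn from 7 mm down (about 9 N) and stops hard at 11 mm (about 13 N). Held in, it turns easily (0.04 N m) and passes positions without a click.
- dial (a joint): Dial angle, rad, counter-clockwise from above; at 0 (off) the pointer points to the station's -x. Latches: 1.222 right front bay, 2.443 right back, -1.222 left front, -2.443 left back; end stops at 2.6 either way. Let go within 0.1 rad of a position it springs up and latches there, with about 0.06 rad of play either way; let go between positions it stays down, unlatched.
- bay_right_front (a point): Centre of the right front bay's floor, on the panel, at x -55, y -160 mm in the station's frame: 104 (x) x 84 (y) mm inside a black lip 6 mm high and 5 mm thick.
- bay_right_back (a point): Centre of the right back bay's floor, on the panel, at x 125, y -110 mm in the station's frame: 104 (x) x 84 (y) mm inside a black lip 6 mm high and 5 mm thick.
- bay_left_front (a point): Centre of the left front bay's floor, on the panel, at x -55, y 160 mm in the station's frame: 104 (x) x 84 (y) mm inside a black lip 6 mm high and 5 mm thick.
- bay_left_back (a point): Centre of the left back bay's floor, on the panel, at x 125, y 110 mm in the station's frame: 104 (x) x 84 (y) mm inside a black lip 6 mm high and 5 mm thick.
- big_pack: The big battery pack: the largest and tallest thing in the bays, a black block 96 (x) x 78 (y) x 46 mm with a narrower grey step on top bearing two steel rails, 74 mm high in all, about 0.65 kg, loose in one of the four bays. Origin: centre of its underside, on the panel.
- slim_pack: Slim black stick pack, 94 x 36 x 34 mm high, loose in another bay. Origin: centre of its underside.
- round_pack: Round black pack, 60 mm across, 62 mm high with a narrower grey top, loose in another bay. Origin: centre of its underside.
- bay_cover: Flat grey cover plate, 90 x 74 mm and 18 mm high with its small grip, lying in the remaining bay. Origin: centre of its underside.
Mind the look-alikes: they are no part of the job. What is shaped like the big_pack but orange is not meant.

How it is judged:
By the outcome, as a careful person would: the job done as asked, in the order asked, and still so for the second after the job is handed in, with the robot touching nothing.
It also fails if it takes over 42 s, if anything falls off the work surface, if the arm or the gripper's body presses on something with over 40 N, if the wrist force passes 120 N, or if a joint passes its speed limit or range.

ROBOT

A 6-joint arm with a two-finger parallel gripper is mounted at the origin on the work surface. World frame = base frame: x ahead of the robot, y to its left, z up, the work surface at z = 0. Lengths are in m, angles in rad, forces in N, time in s.
With the tool pointing down it reaches from about 0.35 to 0.875 m from the base axis. Payload 4.2 kg.
Tool frame: the origin (TCP) lies midway between the tips of the shut fingers; the grasp point (between the pads) lies 19 mm behind it; z points along the fingers, y is the line along which they close (so a half turn about z gives the same grasp; the last joint's range is limited). The gripper opens to 85 mm and grips with 20 to 120 N. Pads are 22 mm wide; open, the fingers measure 114 mm over their backs; the gripper's body (76 mm by 85 mm) begins 54 mm behind the grasp point. The pads swing forward as they close: fully open they stand 13 mm farther back than shut.
Start: joints at [1.395, 0.385, 0.008, 0, -1.194, -0.259], TCP at [0.263, 0.567, 0.231] pointing down, gripper open.
Joint ranges: [-3.14, 3.14], [-1.21, 2.06], [-1.07, 1.41], [-3.16, 2.05], [-2.99, -0.16], [-3.1, 3.1]. Speed limits (rad/s): [2.79, 2.79, 3.14, 3.14, 3.14, 3.14].

INTERFACE

Orientations are given as a 3x3 rotation matrix whose columns are the frame's x, y, z axes.
In Python, from bench import manip gives the robot as it stands.
- The arm moves only by the tool play_rows, never from a script. Its argument "series" is a list of rows, each a list of 6 numbers: the shift along the tool's x, y, z scaled (see below), then the turn, a rotation vector about the tool's x, y, z scaled (see below). In form: [[x, y, z, ax, ay, az], ...]. A call has 1 to 10 rows; each row is the pose to reach, as a shift and turn from the pose commanded when the call began, along the tool's axes at that moment, turning the shorter way round; what a row does not reach only later rows make up. The controller multiplies each number of a shift by 0.2 m and each number of a turn by pi rad. A row lasts 1/12 s, in which the tool goes at most 41.7 mm and 7.16 degrees, less where a joint would pass 70% of its speed; a pose out of reach is approached as far as the arm can. A call with a number of a shift or a turn outside -1 to 1 is refused whole. A call with a gripper value outside its range is refused whole. "fingers" is the opening, from 0 (shut) to 1 (fully open), set as the call begins (left out, the last holds). The fingers move at their own pace and stop on an object; "squeeze" is the grip in N (left out, the last holds). Time passes only in rows, so rows that repeat a pose let the fingers close. It gives the time, the measured TCP pose, the force, the opening and the grip force at its end, in the units of the state.
- manip.state(): the state, without advancing time (a new reading comes with each control period).
- manip.snapshot(name): name is "scene" or "top"; returns the picture (400x640x3 uint8, blue, green, red); there is no depth.
- manip.camera_model(name): a dict with "camera_matrix" (3x3 intrinsics, pixels), "k1" (the pictures are not rectified: a ray, as slopes to the right and down, at radius r is drawn at 1 + k1 r^2 times it, then the intrinsics apply), "rvec" (rotation vector, rad) and "tvec" (3), from world to camera coordinates, as OpenCV has them. Camera axes: x right, y down, z forward; pixel columns grow to the right and rows downward; lengths in m; the calibration is good to about 2 mm. A picture is of the moment at which its call begins. camera_model takes no time and is no camera call.
- manip.hand_in(): hands the job in; it is judged then, once.
Trained networks look in the newest picture that a camera, given by its name, has taken for a name from the list of things; names that differ only in an ending like _2 or _b are one class to them, and where a whole thing is asked for, a point or a joint stands for the part that bears it (a point fixed in the world has none). Each returns a list of dicts, best first, with "score" (0 to 1); they miss things now and then, are a little off and sometimes report something else, mostly with a low value. They report only what shows in the picture. A call takes as long as a camera call. They do not tell look-alikes from the thing itself.
- manip.spot_in(camera, query): "xy" ([column, row] in pixels, amid what is visible of it).
- manip.regions_of(camera, query): "region" (400x640 bool, what is visible of it) and "xy" ([column, row] in pixels, amid what is visible of it).
- manip.landmark_of(camera, query): "xy" ([column, row] in pixels: a listed point, or the origin of a listed thing).
The state is a dict: "t": time; "joint_positions": joint angles; "joint_vel": joint speeds; "joint_efforts": joint torques, N m; "position": TCP position; "tool_rot": TCP orientation; "ft_force": force on the tool from outside, world axes, zero at the start; "torque": the same for the moment, N m; "finger_gap": opening from 0.0 (shut) to 1.0 (fully open); "grasp_force": force on a finger pad.
Only numpy, scipy, OpenCV 4.12 (cv2) and the standard library are available. Lean on these libraries where they do the work, as an engineer would, in place of code of your own. Each camera call takes 0.05 s, during which the arm holds its last target. There are 200 camera calls.

## Working session

There is one attempt and no reset: what is moved stays moved. The work goes in short steps, Python scripts to look and compute and a tool call to move; the robot and the scene stay as the last step left them, time stands still between calls to the robot, and variables do not carry over. Pictures are saved under pics/ and viewed, at most 10 in all, crops included, and the job is handed in when it is done.

Besides the shell and the picture viewer there is one more tool, called after ">>>" by a JSON object that holds its "fn" and its "kwargs". play_rows: Moves the arm, as the interface text tells. Shifts and turns lie within -1 to 1; 1 stands for 0.2 m of shift or pi rad of turn. Its arguments: {"type":"object","properties":{"series":{"type":"array","items":{"type":"array","items":{"type":"number"}}},"fingers":{"type":"number"},"squeeze":{"type":"number"}},"required":["series"]}

```bash
mkdir -p pics; cat > h.py <<'E'
import numpy as np, cv2
from bench import manip
def ray(cam,xy):
    m=manip.camera_model(cam);K=np.array(m["camera_matrix"]);k=m["k1"]
    d=np.array([(xy[0]-K[0,2])/K[0,0],(xy[1]-K[1,2])/K[1,1]]);u=d.copy()
    for _ in range(30):u=d/(1+k*(u@u))
    R=cv2.Rodrigues(np.array(m["rvec"],float))[0];t=np.array(m["tvec"],float).ravel()
    return -R.T@t,R.T@np.array([u[0],u[1],1])
def at(cam,xy,z):
    o,d=ray(cam,xy);return o+d*(z-o[2])/d[2]
E
python3 - <<'E'
from h import *
for c in("scene","top"): cv2.imwrite(f"pics/{c}1.png",manip.snapshot(c))
for c in("scene","top"):
  for q,z in(("dial_axis",.06),("off_rib",.06),("bay_right_front",.06),("bay_right_back",.06),("bay_left_front",.06),("bay_left_back",.06),("big_pack",.06),("slim_pack",.06),("round_pack",.06),("bay_cover",.06)):
    for r in manip.landmark_of(c,q)[:2]: print(c,q,round(r["score"],2),np.round(r["xy"]),at(c,r["xy"],z).round(3))
s=manip.state();print(s["t"],s["tool_rot"],s["ft_force"])
E
```

```text
scene bay_right_front 0.6 [267. 177.] [ 0.522 -0.132  0.06 ]
scene bay_left_front 0.9 [414. 180.] [0.491 0.188 0.06 ]
scene big_pack 0.86 [162. 239.] [ 0.751 -0.271  0.06 ]
scene big_pack 0.85 [284. 234.] [ 0.707 -0.058  0.06 ]
scene slim_pack 0.76 [269. 179.] [ 0.532 -0.126  0.06 ]
scene round_pack 0.96 [411. 181.] [0.494 0.181 0.06 ]
scene bay_cover 0.87 [404. 234.] [0.678 0.157 0.06 ]
top off_rib 0.96 [320. 252.] [0.474 0.026 0.06 ]
top off_rib 0.26 [316. 214.] [0.553 0.033 0.06 ]
top bay_right_front 0.7 [393. 226.] [ 0.525 -0.128  0.06 ]
top bay_left_front 0.88 [237. 248.] [0.485 0.197 0.06 ]
top bay_left_front 0.44 [315. 214.] [0.552 0.035 0.06 ]
top big_pack 0.68 [468. 151.] [ 0.681 -0.292  0.06 ]
top big_pack 0.56 [356. 144.] [ 0.7   -0.055  0.06 ]
top slim_pack 0.76 [395. 226.] [ 0.526 -0.132  0.06 ]
top round_pack 0.89 [240. 244.] [0.493 0.19  0.06 ]
top bay_cover 0.83 [254. 152.] [0.685 0.16  0.06 ]
top bay_cover 0.33 [244. 242.] [0.496 0.183 0.06 ]
1.1 [[ 9.06939280e-01 -4.21261370e-01 -3.02943049e-05]
 [-4.21261370e-01 -9.06939280e-01  1.81509821e-05]
 [-3.51214027e-05 -3.70001829e-06 -9.99999999e-01]] [0.34880509 0.19350369 0.75551545]
```

View pics/scene1.png

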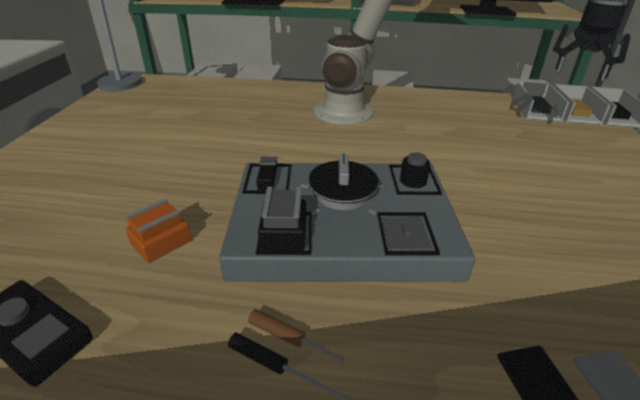

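View pics/top1.png

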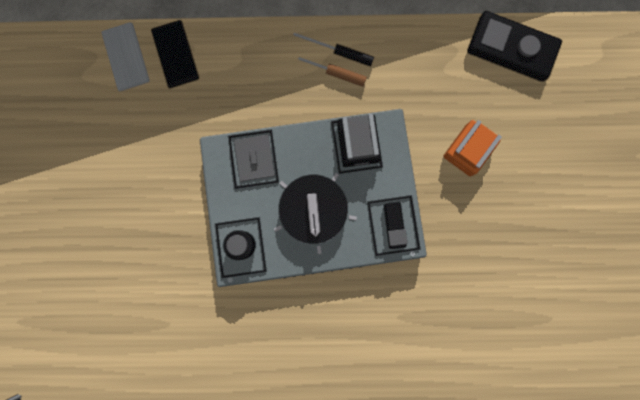

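The big_pack candidates are the black/grey block at top(356,144), which stands in a station bay, and the orange block at top(468,151), which lies on the bench. The black/grey one fits the description, and it is in the right back bay. I'll confirm that in a crop and fit the station pose.

```bash
python3 - <<'E'
from h import *
im=cv2.imread("pics/top1.png");cv2.imwrite("pics/crop1.png",cv2.resize(im[95:300,190:510],None,fx=2.5,fy=2.5,interpolation=cv2.INTER_CUBIC)[:600])
S={"off_rib":(-83,0),"bay_right_front":(-55,-160),"bay_left_front":(-55,160)}
a=[];b=[]
pix={"top":[((320,252),(-83,0)),((393,226),(-55,-160)),((237,248),(-55,160)),((254,152),(125,110)),((202,138),(190,220)),((403,110),(190,-220)),((425,256),(-130,-220)),((218,285),(-130,220))],
"scene":[((267,177),(-55,-160)),((414,180),(-55,160)),((404,234),(125,110)),((284,234),(125,-110))]}
for c,l in pix.items():
  for p,s in l: a.append(np.array(s)/1000);b.append(at(c,p,.06)[:2])
a=np.array(a);b=np.array(b)
from scipy.optimize import least_squares
f=lambda v:((a@np.array([[np.cos(v[2]),np.sin(v[2])],[-np.sin(v[2]),np.cos(v[2])]])+v[:2]-b)).ravel()
r=least_squares(f,[.55,.03,.12],loss="soft_l1",f_scale=.004);print(r.x.round(4));print((f(r.x).reshape(-1,2)*1000).round(1))
x,y,p=r.x
# pointer/bar ends at z~.115
for c in("scene","top"):
  for q in("dial",):
    for g in manip.regions_of(c,q)[:1]: print(c,g["score"],g["xy"],at(c,g["xy"],.094))
E
```

```text
[0.562  0.0363 0.1153]
[[  5.9   1.8]
 [  0.7  -1.4]
 [  4.4  -8.1]
 [-12.4  -1.4]
 [  7.4   4.7]
 [  4.6  -3.8]
 [ -3.9  -5.4]
 [ -1.8   3.7]
 [  2.2   3.4]
 [ -1.3   0.4]
 [ -3.2   2.5]
 [ -7.3  -0.4]]
top 0.75 [312.7, 210.0] [0.55861059 0.03813355 0.094     ]
```

View pics/crop1.png

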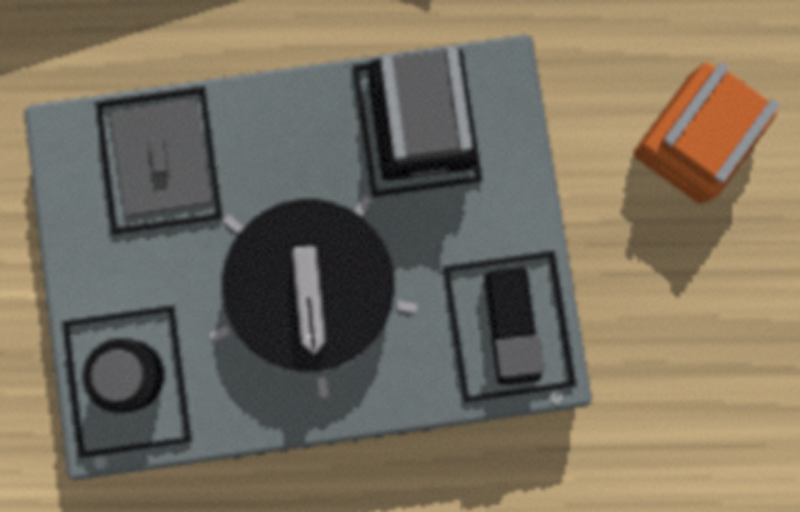

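The crop confirms it. The black/grey pack with two rails is in the right back bay (crop 420,120), and the orange look-alike is off the station (crop 700,130). The target is +2.443 rad. I'll refine the axis with the disc, the bar and the five ribs.

```bash
python3 - <<'E'
from h import *
from scipy.optimize import least_squares
P=lambda u,v:(u/2.5+190-.3,v/2.5+95-.3)
L=[(P(323,387),0),(P(406,307),1.222),(P(362,206),2.443),(P(233,223),-2.443),(P(221,333),-1.222)]
a=np.array([[-.083*np.cos(t),-.083*np.sin(t)] for _,t in L]);b=np.array([at("top",p,.06)[:2] for p,_ in L])
c4=[(P(27,108),(190,220)),(P(533,37),(190,-220)),(P(590,403),(-130,-220)),(P(70,477),(-130,220))]
a=np.vstack([a,np.array([s for _,s in c4])/1000]);b=np.vstack([b,[at("top",p,.06)[:2] for p,_ in c4]])
f=lambda v:((a@np.array([[np.cos(v[2]),np.sin(v[2])],[-np.sin(v[2]),np.cos(v[2])]])+v[:2]-b)).ravel()
r=least_squares(f,[.55,.03,.12],loss="soft_l1",f_scale=.003);print(r.x.round(4));print((f(r.x).reshape(-1,2)*1000).round(1))
for z in(.086,.094,.102): print(z,at("top",P(308,284.5),z).round(4),"blunt/tip",at("top",P(305,247),z+.026).round(4),at("top",P(314,353),z+.026).round(4))
s=manip.state();R=s["tool_rot"];p=s["position"]
tgt=np.array([r.x[0],r.x[1],.20]);print("shift",(R.T@(tgt-p)/.2).round(3),"turn z",((np.pi-r.x[2]-.4348)/np.pi).round(4),p)
E
```

```text
[0.5612 0.0375 0.1247]
[[-0.   0.1]
 [-1.3 -0.4]
 [ 1.3  0.4]
 [ 0.7 -2.2]
 [-1.5  0.1]
 [ 4.   4.3]
 [ 4.5 -0.7]
 [-2.7 -3.6]
 [-3.5  3. ]]
0.086 [0.5622 0.0378 0.086 ] blunt/tip [0.5902 0.0393 0.112 ] [0.5062 0.0334 0.112 ]
0.094 [0.5616 0.0377 0.094 ] blunt/tip [0.5893 0.0391 0.12  ] [0.5061 0.0332 0.12  ]
0.102 [0.561  0.0375 0.102 ] blunt/tip [0.5885 0.0389 0.128 ] [0.506  0.0331 0.128 ]
shift [2.466 1.773 0.157] turn z 0.8219 [0.26323344 0.56684641 0.23132676]
```

>>> {"fn": "play_rows", "kwargs": {"series": [[0.16, 0.12, 0, 0, 0, 0.035], [0.33, 0.24, 0, 0, 0, 0.07], [0.49, 0.35, 0, 0, 0, 0.11], [0.66, 0.47, 0, 0, 0, 0.15], [0.82, 0.59, 0, 0, 0, 0.19], [0.9, 0.65, 0, 0, 0, 0.22], [0.95, 0.7, 0, 0, 0, 0.26], [0.95, 0.7, 0, 0, 0, 0.3], [0.95, 0.7, 0, 0, 0, 0.34], [0.95, 0.7, 0, 0, 0, 0.37]], "fingers": 0.45}}

```text
t: 2.03
position: [0.3769, 0.3593, 0.2316]
tool_rot: [[-0.033, -0.999, 0.0], [-0.999, 0.033, 0.0], [-0.0, -0.0, -1.0]]
ft_force: [-0.1, 0.4, -0.6]
finger_gap: 0.449
grasp_force: 0.0
```

```bash
cat > w.py <<'E'
from h import *
import sys
def rel(tx,ty,tz,yaw):
    s=manip.state();R=np.array(s["tool_rot"]);p=np.array(s["position"])
    psi=np.arctan2(R[1,0],R[0,0]);d=(yaw-psi+np.pi)%(2*np.pi)-np.pi
    print("t",round(s["t"],2),"p",p.round(4),"psi",psi.round(4),"q",np.round(s["joint_positions"],2),"F",np.round(s["ft_force"],2),"T",np.round(s["torque"],2),"gap",round(s["finger_gap"],3),round(s["grasp_force"],1),"zaxis",R[:,2].round(3))
    print("shift",(R.T@(np.array([tx,ty,tz])-p)/.2).round(4),"turn",round(-d/np.pi,4))
if __name__=="__main__": rel(*map(float,sys.argv[1:5]))
E
python3 w.py .5615 .0376 .18 -3.05
```

```text
t 2.03 p [0.3769 0.3593 0.2316] psi -1.6039 q [ 1.07  0.21 -0.25  0.   -1.12 -1.11] F [-0.14  0.35 -0.58] T [ 0.01  0.02 -0.01] gap 0.449 0.0 zaxis [ 0.  0. -1.]
shift [ 1.5775 -0.9757  0.2576] turn 0.4603
```

>>> {"fn": "play_rows", "kwargs": {"series": [[0.14, -0.09, 0, 0, 0, 0.035], [0.28, -0.18, 0, 0, 0, 0.07], [0.42, -0.27, 0, 0, 0, 0.11], [0.56, -0.36, 0, 0, 0, 0.15], [0.7, -0.45, 0, 0, 0, 0.19], [0.83, -0.53, 0, 0, 0, 0.22], [0.94, -0.6, 0, 0, 0, 0.26], [0.94, -0.6, 0, 0, 0, 0.3], [0.94, -0.6, 0, 0, 0, 0.33], [0.94, -0.6, 0, 0, 0, 0.36]]}}

```text
t: 2.87
position: [0.4919, 0.168, 0.2314]
tool_rot: [[-0.918, -0.396, 0.0], [-0.396, 0.918, 0.0], [-0.0, 0.0, -1.0]]
ft_force: [-0.0, -0.1, -0.3]
finger_gap: 0.452
grasp_force: 0.0
```

```bash
python3 w.py .5615 .0376 .18 -3.05
```

```text
t 2.87 p [0.4919 0.168  0.2314] psi -2.7345 q [ 0.64  0.21 -0.25 -0.   -1.12 -1.81] F [-0.01 -0.13 -0.26] T [ 0.03 -0.   -0.02] gap 0.452 0.0 zaxis [ 0.  0. -1.]
shift [-0.0614 -0.7365  0.2568] turn 0.1004
```

>>> {"fn": "play_rows", "kwargs": {"series": [[-0.01, -0.15, 0.0, 0, 0, 0.03], [-0.025, -0.3, 0.0, 0, 0, 0.06], [-0.04, -0.45, 0.0, 0, 0, 0.09], [-0.05, -0.6, 0.05, 0, 0, 0.1], [-0.061, -0.737, 0.15, 0, 0, 0.1], [-0.061, -0.737, 0.25, 0, 0, 0.1], [-0.061, -0.737, 0.257, 0, 0, 0.1], [-0.061, -0.737, 0.257, 0, 0, 0.1]]}}

```text
t: 3.53
position: [0.5614, 0.0382, 0.1789]
tool_rot: [[-0.995, -0.099, -0.003], [-0.099, 0.995, -0.001], [0.003, -0.001, -1.0]]
ft_force: [0.4, -0.3, -0.3]
finger_gap: 0.45
grasp_force: 0.0
```

```bash
python3 w.py .5615 .0376 .14 -3.05; python3 -c "
from h import *
a=manip.snapshot('scene')[120:270,240:440];b=manip.snapshot('top')[130:280,220:420]
cv2.imwrite('pics/c2.png',cv2.resize(np.hstack([a,b]),(800,300),interpolation=cv2.INTER_CUBIC))"
```

```text
t 3.53 p [0.5614 0.0382 0.1789] psi -3.0429 q [ 0.36  0.32 -0.22  0.   -1.03 -1.83] F [ 0.4  -0.3  -0.32] T [-0.01 -0.03  0.02] gap 0.45 0.0 zaxis [-0.003 -0.001 -1.   ]
shift [-0.001  -0.0026  0.1947] turn 0.0023
```

View pics/c2.png

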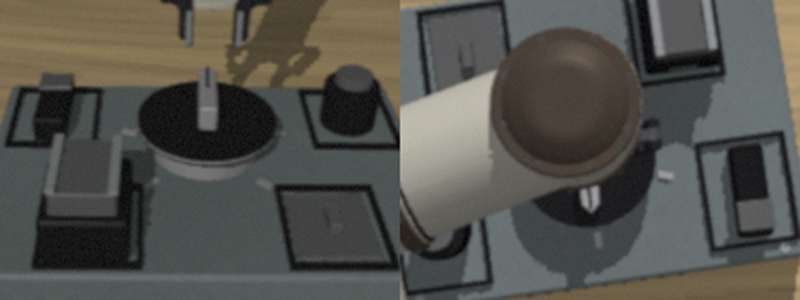

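>>> {"fn": "play_rows", "kwargs": {"series": [[0, -0.003, 0.07, 0, 0, 0.002], [0, -0.003, 0.15, 0, 0, 0.002], [0, -0.003, 0.22, 0, 0, 0.002], [0, -0.003, 0.28, 0, 0, 0.002], [0, -0.003, 0.32, 0, 0, 0.002], [0, -0.003, 0.345, 0, 0, 0.002], [0, -0.003, 0.345, 0, 0, 0.002]]}}

```text
t: 4.22
position: [0.562, 0.0386, 0.1109]
tool_rot: [[-0.996, -0.094, -0.0], [-0.094, 0.996, -0.0], [0.0, -0.0, -1.0]]
ft_force: [0.1, -0.2, 0.0]
finger_gap: 0.448
grasp_force: 0.0
```

>>> {"fn": "play_rows", "kwargs": {"series": [[0, 0, 0.005, 0, 0, 0], [0, 0, 0.01, 0, 0, 0], [0, 0, 0.015, 0, 0, 0], [0, 0, 0.02, 0, 0, 0], [0, 0, 0.025, 0, 0, 0], [0, 0, 0.03, 0, 0, 0]]}}

```text
t: 4.72
position: [0.5621, 0.038, 0.105]
tool_rot: [[-0.996, -0.093, 0.0], [-0.093, 0.996, 0.0], [-0.0, 0.0, -1.0]]
ft_force: [0.4, -0.7, 0.7]
finger_gap: 0.449
grasp_force: 0.0
```

```bash
python3 w.py .5615 .0376 .10 -3.05
```

```text
t 4.72 p [0.5621 0.038  0.105 ] psi -3.0487 q [ 0.36  0.4  -0.31  0.   -0.85 -1.83] F [ 0.36 -0.68  0.7 ] T [ 0.01 -0.   -0.01] gap 0.449 0.0 zaxis [ 0.  0. -1.]
shift [ 0.0033 -0.0018  0.0251] turn 0.0004
```

>>> {"fn": "play_rows", "kwargs": {"series": [[0, 0, 0.005, 0, 0, 0], [0, 0, 0.01, 0, 0, 0], [0, 0, 0.015, 0, 0, 0], [0, 0, 0.02, 0, 0, 0], [0, 0, 0.02, 0, 0, 0]]}}

```text
t: 5.13
position: [0.5619, 0.038, 0.1006]
tool_rot: [[-0.996, -0.093, -0.0], [-0.093, 0.996, -0.0], [0.0, -0.0, -1.0]]
ft_force: [0.0, -0.6, 0.3]
finger_gap: 0.45
grasp_force: 0.0
```

>>> {"fn": "play_rows", "kwargs": {"series": [[0, 0, 0.005, 0, 0, 0], [0, 0, 0.01, 0, 0, 0], [0, 0, 0.015, 0, 0, 0], [0, 0, 0.015, 0, 0, 0]]}}

```text
t: 5.47
position: [0.5622, 0.0381, 0.0982]
tool_rot: [[-0.996, -0.093, 0.0], [-0.093, 0.996, -0.0], [-0.0, -0.0, -1.0]]
ft_force: [-0.1, 0.5, 3.4]
finger_gap: 0.452
grasp_force: 1.6
```

>>> {"fn": "play_rows", "kwargs": {"series": [[0, 0, -0.015, 0, 0, 0], [0, 0, -0.03, 0, 0, 0], [0, 0, -0.03, 0, 0, 0]]}}

```text
t: 5.72
position: [0.5624, 0.0382, 0.1046]
tool_rot: [[-0.996, -0.093, 0.001], [-0.093, 0.996, 0.0], [-0.001, 0.0, -1.0]]
ft_force: [-0.2, -0.4, 0.6]
finger_gap: 0.447
grasp_force: 0.0
```

>>> {"fn": "play_rows", "kwargs": {"series": [[0, 0, 0, 0, 0, 0], [0, 0, 0, 0, 0, 0], [0, 0, 0, 0, 0, 0], [0, 0, 0, 0, 0, 0], [0, 0, 0, 0, 0, 0], [0, 0, 0, 0, 0, 0]], "fingers": 0.0, "squeeze": 20}}

```text
t: 6.22
position: [0.5621, 0.0372, 0.1042]
tool_rot: [[-0.996, -0.093, -0.0], [-0.093, 0.996, -0.001], [0.0, -0.001, -1.0]]
ft_force: [-0.3, -5.4, 3.0]
finger_gap: 0.208
grasp_force: 23.3
```

```bash
python3 w.py .5615 .0376 .0982 -3.05; python3 -c "
from h import *
a=manip.snapshot('scene')[120:270,240:440]
cv2.imwrite('pics/c3.png',cv2.resize(a,(800,600),interpolation=cv2.INTER_CUBIC))"
```

```text
t 6.22 p [0.5621 0.0372 0.1042] psi -3.0488 q [ 0.35  0.41 -0.31  0.   -0.85 -1.83] F [-0.32 -5.36  3.05] T [-1.56 -0.12 -0.03] gap 0.208 23.3 zaxis [-0.    -0.001 -1.   ]
shift [0.0026 0.0021 0.0299] turn 0.0004
```

View pics/c3.png

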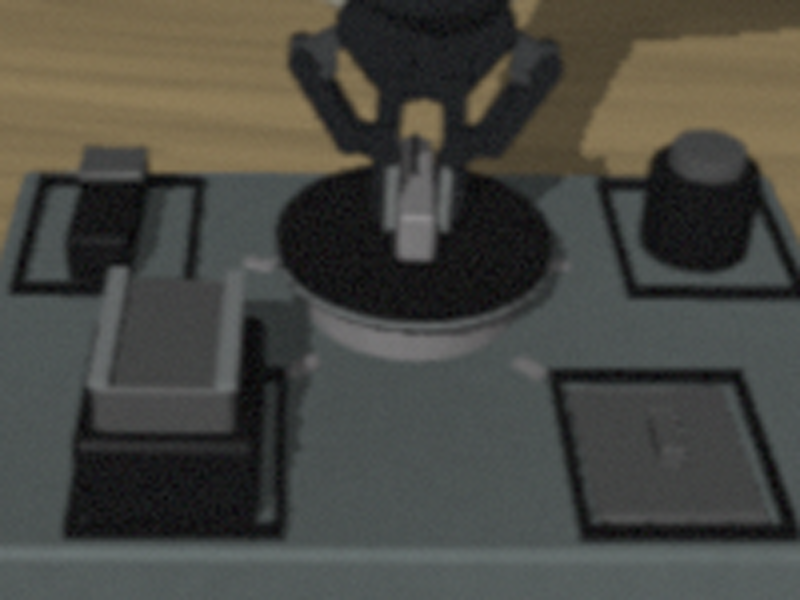

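>>> {"fn": "play_rows", "kwargs": {"series": [[0, -0.006, 0.008, 0, 0, 0], [0, -0.006, 0.016, 0, 0, 0], [0, -0.006, 0.024, 0, 0, 0], [0, -0.006, 0.03, 0, 0, 0], [0, -0.006, 0.03, 0, 0, 0]]}}

```text
t: 6.68
position: [0.5622, 0.037, 0.0985]
tool_rot: [[-0.996, -0.093, 0.0], [-0.093, 0.996, -0.0], [-0.0, -0.0, -1.0]]
ft_force: [-2.2, -0.7, 8.3]
finger_gap: 0.202
grasp_force: 23.8
```

>>> {"fn": "play_rows", "kwargs": {"series": [[0, 0, 0.006, 0, 0, 0], [0, 0, 0.012, 0, 0, 0], [0, 0, 0.012, 0, 0, 0]]}}

```text
t: 6.93
position: [0.5622, 0.037, 0.0965]
tool_rot: [[-0.996, -0.093, 0.0], [-0.093, 0.996, -0.0], [-0.0, -0.0, -1.0]]
ft_force: [-3.1, -1.8, 10.5]
finger_gap: 0.206
grasp_force: 24.1
```

>>> {"fn": "play_rows", "kwargs": {"series": [[0, 0, 0, 0, 0, -0.012], [0, 0, 0, 0, 0, -0.025], [0, 0, 0, 0, 0, -0.038], [0, 0, 0, 0, 0, -0.05], [0, 0, 0, 0, 0, -0.05]]}}

```text
t: 7.35
position: [0.5622, 0.0369, 0.0967]
tool_rot: [[-0.968, -0.249, 0.0], [-0.249, 0.968, -0.0], [-0.0, -0.0, -1.0]]
ft_force: [-3.1, -2.5, 9.7]
finger_gap: 0.206
grasp_force: 24.0
```

```bash
python3 w.py .5615 .0376 .0982 -0.6
```

```text
t 7.35 p [0.5622 0.0369 0.0967] psi -2.8895 q [ 0.35  0.41 -0.32  0.   -0.83 -1.67] F [-3.11 -2.55  9.71] T [-0.55  0.92  0.04] gap 0.206 24.0 zaxis [ 0. -0. -1.]
shift [ 0.0025  0.0045 -0.0074] turn -0.7288
```

>>> {"fn": "play_rows", "kwargs": {"series": [[0, 0, 0.002, 0, 0, -0.03], [0, 0, 0.002, 0, 0, -0.06], [0, 0, 0.002, 0, 0, -0.09], [0, 0, 0.002, 0, 0, -0.12], [0, 0, 0.002, 0, 0, -0.15], [0, 0, 0.002, 0, 0, -0.18], [0, 0, 0.002, 0, 0, -0.21], [0, 0, 0.002, 0, 0, -0.24], [0, 0, 0.002, 0, 0, -0.25], [0, 0, 0.002, 0, 0, -0.25]]}}

```text
t: 8.18
position: [0.5625, 0.0361, 0.0965]
tool_rot: [[-0.508, -0.861, 0.001], [-0.861, 0.508, -0.001], [0.001, -0.001, -1.0]]
ft_force: [-2.1, -5.5, 10.4]
finger_gap: 0.205
grasp_force: 24.0
```

```bash
python3 w.py .5615 .0376 .0967 -0.577
```

```text
t 8.18 p [0.5625 0.0361 0.0965] psi -2.104 q [ 0.35  0.42 -0.32  0.   -0.83 -0.89] F [-2.06 -5.51 10.42] T [-1.53  0.6   0.01] gap 0.205 24.0 zaxis [ 0.001 -0.001 -1.   ]
shift [-0.0036  0.0082 -0.001 ] turn -0.486
```

>>> {"fn": "play_rows", "kwargs": {"series": [[0.004, -0.002, 0, 0, 0, -0.03], [0.004, -0.002, 0, 0, 0, -0.06], [0.004, -0.002, 0, 0, 0, -0.09], [0.004, -0.002, 0, 0, 0, -0.12], [0.004, -0.002, 0, 0, 0, -0.15], [0.004, -0.002, 0, 0, 0, -0.18], [0.004, -0.002, 0, 0, 0, -0.21], [0.004, -0.002, 0, 0, 0, -0.24], [0.004, -0.002, 0, 0, 0, -0.25], [0.004, -0.002, 0, 0, 0, -0.25]]}}

```text
t: 9.02
position: [0.5633, 0.0357, 0.0968]
tool_rot: [[0.25, -0.968, 0.003], [-0.968, -0.25, -0.001], [0.001, -0.003, -1.0]]
ft_force: [-0.9, -4.1, 9.7]
finger_gap: 0.204
grasp_force: 23.9
```

```bash
python3 w.py .5615 .0376 .0967 -0.577
```

```text
t 9.02 p [0.5633 0.0357 0.0968] psi -1.3182 q [ 0.35  0.42 -0.32  0.   -0.83 -0.1 ] F [-0.93 -4.09  9.68] T [-1.24  0.37  0.06] gap 0.204 23.9 zaxis [ 0.003 -0.001 -1.   ]
shift [-0.0113  0.0066  0.0004] turn -0.2359
```

>>> {"fn": "play_rows", "kwargs": {"series": [[0.002, 0, 0.002, 0, 0, -0.03], [0.002, 0, 0.002, 0, 0, -0.06], [0.002, 0, 0.002, 0, 0, -0.09], [0.002, 0, 0.002, 0, 0, -0.12], [0.002, 0, 0.002, 0, 0, -0.15], [0.002, 0, 0.002, 0, 0, -0.18], [0.002, 0, 0.002, 0, 0, -0.21], [0.002, 0, 0.002, 0, 0, -0.235], [0.002, 0, 0.002, 0, 0, -0.235], [0.002, 0, 0.002, 0, 0, -0.235]]}}

```text
t: 9.85
position: [0.5641, 0.036, 0.0967]
tool_rot: [[0.836, -0.548, 0.005], [-0.549, -0.836, 0.0], [0.004, -0.003, -1.0]]
ft_force: [-0.4, -1.6, 9.8]
finger_gap: 0.209
grasp_force: 23.9
```

```bash
python3 w.py .5615 .0376 .0967 -0.577; python3 -c "
from h import *
a=manip.snapshot('scene')[130:250,260:420];b=manip.snapshot('top')[140:260,230:390]
cv2.imwrite('pics/c4.png',cv2.resize(np.hstack([a,b]),(800,300),interpolation=cv2.INTER_CUBIC))"
```

```text
t 9.85 p [0.5641 0.036  0.0967] psi -0.5806 q [ 0.35  0.42 -0.32  0.   -0.83  0.64] F [-0.41 -1.63  9.8 ] T [-0.72  0.2   0.05] gap 0.209 23.9 zaxis [ 0.005  0.    -1.   ]
shift [-0.0151  0.0003 -0.0003] turn -0.0011
```

View pics/c4.png

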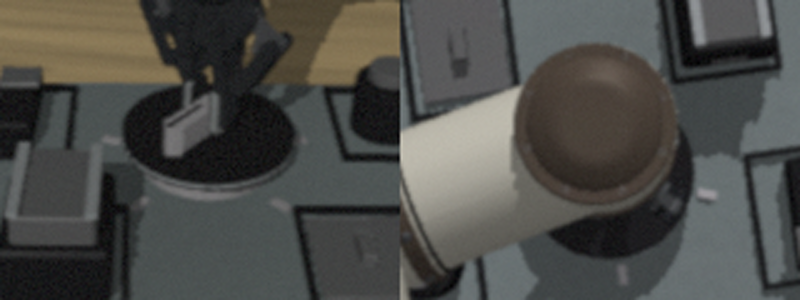

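>>> {"fn": "play_rows", "kwargs": {"series": [[0, 0, -0.008, 0, 0, 0], [0, 0, -0.016, 0, 0, 0], [0, 0, -0.024, 0, 0, 0], [0, 0, -0.032, 0, 0, 0], [0, 0, -0.039, 0, 0, 0], [0, 0, -0.039, 0, 0, 0]]}}

```text
t: 10.45
position: [0.5639, 0.036, 0.1034]
tool_rot: [[0.836, -0.549, 0.004], [-0.549, -0.836, 0.001], [0.003, -0.003, -1.0]]
ft_force: [3.2, -3.1, 3.4]
finger_gap: 0.209
grasp_force: 23.1
```

Now I'll open the fingers just enough to clear the bar, then rise.

>>> {"fn": "play_rows", "kwargs": {"series": [[0, 0, -0.003, 0, 0, 0], [0, 0, -0.005, 0, 0, 0], [0, 0, -0.01, 0, 0, 0], [0, 0, -0.015, 0, 0, 0], [0, 0, -0.02, 0, 0, 0]], "fingers": 0.45}}

```text
t: 10.87
position: [0.5616, 0.0356, 0.106]
tool_rot: [[0.835, -0.55, -0.002], [-0.55, -0.835, -0.0], [-0.001, 0.001, -1.0]]
ft_force: [0.2, 0.0, -0.0]
finger_gap: 0.452
grasp_force: 0.0
```

>>> {"fn": "play_rows", "kwargs": {"series": [[0, 0, -0.05, 0, 0, 0], [0, 0, -0.12, 0, 0, 0], [0, 0, -0.22, 0, 0, 0], [0, 0, -0.35, 0, 0, 0], [0, 0, -0.45, 0, 0, 0], [0, 0, -0.5, 0, 0, 0]]}}

```text
t: 11.37
position: [0.5635, 0.0358, 0.2103]
tool_rot: [[0.835, -0.55, 0.006], [-0.55, -0.835, 0.001], [0.004, -0.004, -1.0]]
ft_force: [-0.3, 0.2, -0.2]
finger_gap: 0.451
grasp_force: 0.0
```

>>> {"fn": "play_rows", "kwargs": {"series": [[-0.1, -0.07, 0, 0, 0, 0], [-0.24, -0.16, 0, 0, 0, 0], [-0.36, -0.24, 0, 0, 0, 0], [-0.5, -0.33, 0, 0, 0, 0], [-0.62, -0.41, 0, 0, 0, 0], [-0.75, -0.5, 0, 0, 0, 0], [-0.85, -0.58, 0, 0, 0, 0], [-0.85, -0.58, 0, 0, 0, 0]]}}

```text
t: 12.03
position: [0.4828, 0.2293, 0.2065]
tool_rot: [[0.837, -0.546, 0.0], [-0.546, -0.837, 0.001], [-0.0, -0.001, -1.0]]
ft_force: [-0.4, -0.6, 0.4]
finger_gap: 0.449
grasp_force: 0.0
```

```bash
python3 w.py .5615 .0376 .0967 -0.577; python3 -c "
from h import *
a=manip.snapshot('scene')[130:280,220:470];b=manip.snapshot('top')[100:300,190:440]
cv2.imwrite('pics/c5.png',np.hstack([cv2.resize(a,(400,240)),cv2.resize(b,(400,320))[:240] ]) if 0 else cv2.resize(b,(750,600),interpolation=cv2.INTER_CUBIC))
cv2.imwrite('pics/c6.png',cv2.resize(a,(750,450),interpolation=cv2.INTER_CUBIC))"
```

```text
t 12.03 p [0.4828 0.2293 0.2065] psi -0.5782 q [ 0.75  0.25 -0.25 -0.   -1.07  0.25] F [-0.38 -0.57  0.43] T [-0.07 -0.   -0.03] gap 0.449 0.0 zaxis [ 0.     0.001 -1.   ]
shift [0.8536 0.5881 0.5483] turn -0.0004
```

View pics/c5.png

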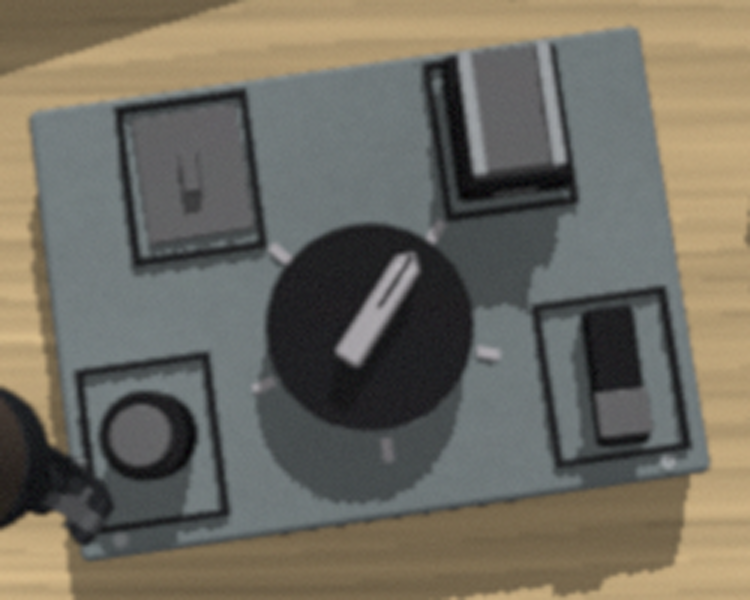

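View pics/c6.png

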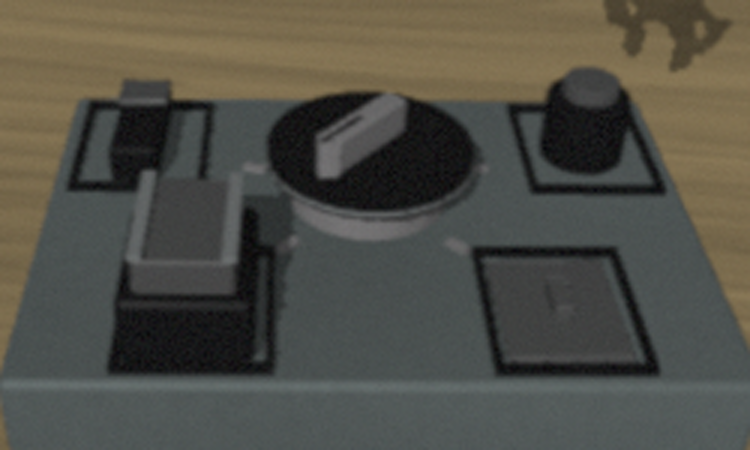

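The pointer (c5 410,255) is on the rib by the big pack (435,232), and everything still stands in its bay. To check that the dial is sprung out, I'll compare the disc's rim with its image at the start.

```bash
python3 - <<'E'
from h import *
a=cv2.imread("pics/scene1.png");b=manip.snapshot("scene")
for n,i in(("before",a),("now",b)):
  g=cv2.cvtColor(i,6).astype(float)
  print(n,g[186:210,335:355].mean(1).round().astype(int))
m=manip.camera_model("scene")
for z in(.08,.09,.10):
  p=np.array([[.5615+.07,.0376,z]]);q,_=cv2.projectPoints(p,np.array(m["rvec"],float),np.array(m["tvec"],float),np.array(m["camera_matrix"]),np.array([m["k1"],0,0,0.]));print(z,q.ravel().round(1))
print(manip.state()["t"])
E
```

```text
before [ 20  18  19  21  20  20  21  21  18  20  20  20  22  29  64  90  72  83
 105 109 109 109 107  99]
now [ 22  22  18  20  22  20  20  20  21  20  20  21  21  31  66  91  74  84
 107 111 110 110 109 100]
0.08 [340.7 205.1]
0.09 [341.  200.8]
0.1 [341.2 196.5]
12.1833
```

The rim is at the same rows as at the start. Pushed in by 7 mm it would sit about 3 px lower, so the dial has sprung back out and latched.

```bash
python3 -c "
from bench import manip
print(manip.hand_in())"
```

```text
the job is handed in; nothing more can be done
None
```

The dial's pointer is on the right back bay, where the big battery pack stands, and the dial is latched and sprung back out; the packs and cover are still in their bays, and I handed the job in at about 12 s.

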